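# Move the spice jars to the new rack in reverse order

### The job

Move the four spice jars from their coloured trays on the dark board into the pale wooden rack, one jar in each compartment, in the reverse order: the jar now at the left end of the old row goes to the right end of the new one, and so on (the cook uses the new rack from the other side of the counter). Set each jar down upright without tipping or dropping it, and let go of all of them.

Things in the scene. Friction and masses are not known exactly. Their poses are not given: they have to be found in the camera images.
- old_rack: Low dark-wood board, 90 (x) by 300 (y) by 12 mm high, fixed, carrying four coloured trays side by side in a row. Origin: centre of its underside on the worktop. Its y axis runs along the row, +y towards the robot's left; tray centres are at y = -108, -36, +36, +108 mm. Left or right of the new rack.
- new_rack: Pale-wood rack, 77 (x) by 293 (y) by 22 mm high, fixed, empty at the start. Origin: centre of its underside on the worktop. y axis along the row, +y to the robot's left. Four open square compartments, 67 by 67 mm inside (11 mm to spare round a jar), centred at x = 0, y = -108, -36, +36, +108 mm; floor 6 mm above the origin, walls 5 mm thick, 16 mm above that floor.
- jar_yellow: Loose spice jar, upright amber glass with a paper band and a yellow lid: a plain cylinder 44 mm in diameter and 95 mm high, about 0.18 kg. Origin: centre of its underside, z up. It starts standing in the yellow tray. Can be gripped across its diameter from above, for example with the pads about 70 mm above its base.
- jar_green: Loose spice jar, upright amber glass with a paper band and a green lid: a plain cylinder 44 mm in diameter and 95 mm high, about 0.18 kg. Origin: centre of its underside, z up. It starts standing in the green tray. Can be gripped across its diameter from above, for example with the pads about 70 mm above its base.
- jar_blue: Loose spice jar, upright amber glass with a paper band and a blue lid: a plain cylinder 44 mm in diameter and 95 mm high, about 0.18 kg. Origin: centre of its underside, z up. It starts standing in the blue tray. Can be gripped across its diameter from above, for example with the pads about 70 mm above its base.
- jar_white: Loose spice jar, upright amber glass with a paper band and a white lid: a plain cylinder 44 mm in diameter and 95 mm high, about 0.18 kg. Origin: centre of its underside, z up. It starts standing in the white tray. Can be gripped across its diameter from above, for example with the pads about 70 mm above its base.
- tray_yellow: Square yellow plastic tray, 64 by 64 mm, 12 mm high, walls and floor 4 mm thick, fixed on the old rack's board; stays behind. Its place in the row shows where the yellow-lidded jar started. Origin: centre of its underside (12 mm above the worktop).
- tray_green: Square green plastic tray, 64 by 64 mm, 12 mm high, walls and floor 4 mm thick, fixed on the old rack's board; stays behind. Its place in the row shows where the green-lidded jar started. Origin: centre of its underside (12 mm above the worktop).
- tray_blue: Square blue plastic tray, 64 by 64 mm, 12 mm high, walls and floor 4 mm thick, fixed on the old rack's board; stays behind. Its place in the row shows where the blue-lidded jar started. Origin: centre of its underside (12 mm above the worktop).
- tray_white: Square white plastic tray, 64 by 64 mm, 12 mm high, walls and floor 4 mm thick, fixed on the old rack's board; stays behind. Its place in the row shows where the white-lidded jar started. Origin: centre of its underside (12 mm above the worktop).
Things that resemble listed ones, but are neither listed nor needed, are in the scene too. What is shaped like the jar_yellow but pink or red is not meant.

How it is judged:
By the outcome, as a careful person would: the job done as asked, in the order asked, and still so for the second after the job is handed in, with the robot touching nothing.
It also fails if it takes over 106 s, if anything falls off the work surface, if the arm or the gripper's body presses on something with over 40 N, if the wrist force passes 120 N, or if a joint passes its speed limit or range.

### The arm

A 6-joint arm with a two-finger parallel gripper is mounted at the origin on the work surface. World frame = base frame: x ahead of the robot, y to its left, z up, the work surface at z = 0. Lengths are in mm, angles in rad, forces in N, time in s.
With the tool pointing down it reaches from about 350 to 775 mm from the base axis. Payload 7.3 kg.
Tool frame: the origin (TCP) lies at the very end of the fingers, on their centre line; the grasp point (between the pads) lies 19 mm behind it; z points along the fingers, y is the line along which they close (so a half turn about z gives the same grasp; the last joint's range is limited). The gripper opens to 92 mm and grips with 3 to 60 N. Pads are 19 mm wide; open, the fingers measure 130 mm over their backs; the gripper's body (75 mm by 190 mm) begins 47 mm behind the grasp point.
Start: joints at [-1.463, 0.342, 1.524, -0, 1.275, -0.146], TCP at [131.841, -508.198, 200.341] pointing down, gripper open.
Joint ranges: [-2.53, 2.53], [-0.77, 2.02], [0.04, 2.7], [-1, 4.14], [0.28, 2.66], [-3.11, 3.11]. Speed limits (rad/s): [2.57, 2.57, 3.14, 3.14, 3.14, 3.14].

### API

Orientations are given as [roll, pitch, yaw] about the fixed x, y, z axes, in that order (R = Rz(yaw) Ry(pitch) Rx(roll)).
In Python, from plant import get_obs, vision, workorder gives the robot as it stands.
- The arm moves only by the shell command python3 -m pendant 'ROWS' [OPENING]. ROWS is a JSON object of lists of equal length, an entry for each row: "dp": the shift along the tool's x, y, z in m, a list of three; "rotation": the turn, a rotation vector about the tool's x, y, z in rad, a list of three. A call has 1 to 8 rows; each row is the pose to reach, as a shift and turn from the pose commanded when the call began, along the tool's axes at that moment; what a row does not reach only later rows make up. A row lasts 1/8 s, in which the tool goes at most 62.5 mm and 10.7 degrees, less where a joint would pass 70% of its speed; a pose out of reach is approached as far as the arm can. A call with a gripper value outside its range is refused whole. OPENING is the finger opening in m, from 0 to 0.0918, set as the call begins (- or left out, the last holds). The fingers move at their own pace and stop on an object; the grip force is fixed at half the most. Time passes only in rows, so rows that repeat a pose let the fingers close. It gives the time, the measured TCP pose, the force, the opening and the grip force at its end, in the units of the state.
- get_obs(): the state, without advancing time (a new reading comes with each control period).
- vision.capture(name): name is "scene" or "top" or "wrist"; returns a dict with "pixels" (480x640x3 uint8, red, green, blue), "vfov" (degrees; the focal length in pixels is half the picture's height over the tangent of half this angle, whatever the lens; pixels are square), "cx", "cy" (the principal point, pixels), "dist" ([k1, k2, p1, p2, k3] as OpenCV has them; the pictures are not rectified), "pose" (4x4, takes a point from camera to world coordinates); the wrist camera has in their place "T_tool_cam" (4x4, takes a point from camera to tool coordinates, whose origin is the TCP and whose axes are the flange's). Camera axes: x right, y up, looking along -z (the intrinsics and any distortion apply to the point x, -y, -z); pixel columns grow to the right and rows downward; lengths in mm; the calibration is good to about 2 mm. A picture is of the moment at which its call begins: read the wrist's pose just before it. There is no depth.
- workorder.close_job(): hands the job in; it is judged then, once.
The state is a dict: "time": time; "joint_positions": joint angles; "dq": joint speeds; "tau": joint torques, N m; "tool_pos": TCP position; "tcp_rot": TCP orientation; "contact_force": force on the tool from outside, world axes, zero at the start; "moment": the same for the moment, N m; "grip_width": finger opening in mm; "finger_force": force on a finger pad.
Only numpy, scipy, OpenCV 4.12 (cv2) and the standard library are available. Lean on these libraries where they do the work, as an engineer would, in place of code of your own. Each camera call takes 0.05 s, during which the arm holds its last target. There are 200 camera calls.

## Working session

There is one attempt and no reset: what is moved stays moved. The work goes in short steps, Python scripts to look and compute and a shell command to move; the robot and the scene stay as the last step left them, time stands still between calls to the robot, and variables do not carry over. Pictures are saved under pics/ and viewed, at most 14 in all, crops included, and the job is handed in when it is done.

```bash
mkdir -p pics; ls
python3 - <<'E'
from plant import get_obs, vision
import cv2,numpy as np
o=get_obs();print(o)
for n in("scene","top"):
    c=vision.capture(n);cv2.imwrite(f"pics/{n}0.png",c["pixels"][:,:,::-1])
    print(n,c["vfov"],c["cx"],c["cy"],c["dist"],np.round(c["pose"],3).tolist())
E
```

```text
pics
{'time': 0.0, 'joint_positions': array([-1.46300415e+00,  3.42716818e-01,  1.52503042e+00, -1.90602840e-05,
        1.27539905e+00, -1.46003801e-01]), 'dq': array([ 0.00070616,  0.00233337, -0.00049364, -0.00089048,  0.00020838,
        0.00136791]), 'tau': array([ 2.95395446e-03, -4.31244206e+01, -2.44215006e+01,  7.19854049e-02,
        5.60346083e-02, -1.53154861e-04]), 'tool_pos': array([ 131.78100896, -507.72110497,  199.64338682]), 'tcp_rot': array([-3.14005290e+00, -2.07999553e-04,  2.53801376e-01]), 'contact_force': array([ 0.74960992, -0.00367919, -0.12005165]), 'moment': array([ 0.02501852, -0.02699472,  0.02434406]), 'finger_force': 0.0, 'grip_width': 91.6897256129722}
scene 44.329608050881816 324.5889804157567 237.40931295117093 [0.01028944 0.         0.         0.         0.        ] [[0.674, -0.636, 0.375, 946.384], [0.739, 0.576, -0.35, -382.068], [0.006, 0.513, 0.858, 994.31], [0.0, 0.0, 0.0, 1.0]]
top 56.49004004148765 320.27488177490676 242.22771842609063 [-0.03711079  0.          0.          0.          0.        ] [[-0.013, 0.99, -0.14, 430.675], [-1.0, -0.015, -0.018, -3.986], [-0.02, 0.14, 0.99, 884.028], [0.0, 0.0, 0.0, 1.0]]
```

View pics/top0.png

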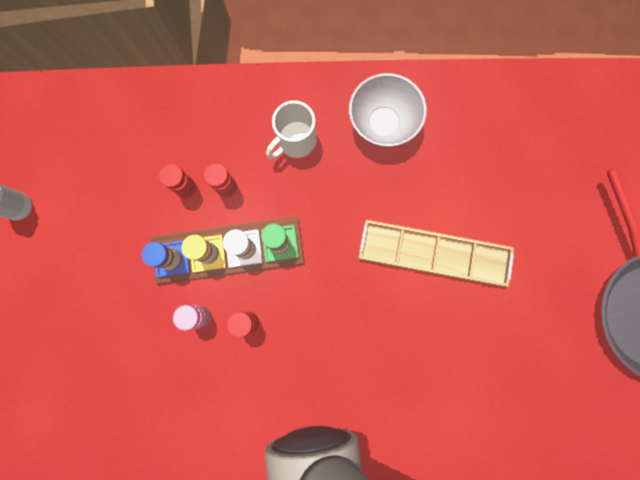

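View pics/scene0.png

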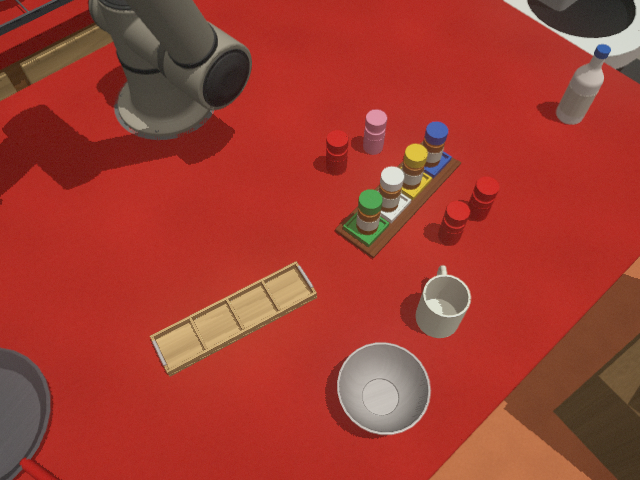

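The rack is at px (360–513, 222–286) in top. The row from left to right is blue (155,255), yellow (197,248), white (238,244), green (275,237). The red and pink jars are decoys.

```bash
cat > h.py <<'E'
import cv2,numpy as np
from scipy.spatial.transform import Rotation as Ro
from plant import get_obs, vision
def shot(n):
    o=get_obs(); c=vision.capture(n)
    if n=="wrist":
        T=np.eye(4);T[:3,:3]=Ro.from_euler("xyz",o["tcp_rot"]).as_matrix();T[:3,3]=o["tool_pos"]
        c["pose"]=T@np.array(c["T_tool_cam"])
    c["pose"]=np.array(c["pose"]); return c
def rays(c,uv):
    f=240/np.tan(np.radians(c["vfov"]/2));K=np.array([[f,0,c["cx"]],[0,f,c["cy"]],[0,0,1]])
    p=cv2.undistortPoints(np.float64(uv).reshape(-1,1,2),K,np.float64(c["dist"])).reshape(-1,2)
    d=np.c_[p[:,0],-p[:,1],-np.ones(len(p))]@c["pose"][:3,:3].T
    return c["pose"][:3,3],d
def plane(c,uv,z):
    o,d=rays(c,uv); return (o+d*((z-o[2])/d[:,2])[:,None])[:,:2]
def tri(c1,u1,c2,u2):
    A=0;b=0
    for c,u in((c1,u1),(c2,u2)):
        o,d=rays(c,[u]);d=d[0]/np.linalg.norm(d[0]);M=np.eye(3)-np.outer(d,d);A=A+M;b=b+M@o
    return np.linalg.solve(A,b)
HSV={"blue":((105,120,60),(125,255,255)),"yellow":((22,130,90),(32,255,255)),"green":((50,100,50),(80,255,255)),"white":((0,0,150),(180,45,255)),"wood":((12,50,120),(26,160,255))}
def mask(c,k):
    return cv2.inRange(cv2.cvtColor(c["pixels"],cv2.COLOR_RGB2HSV),*map(np.array,HSV[k]))
def blobs(m,amin=60):
    cs,_=cv2.findContours(m,cv2.RETR_EXTERNAL,cv2.CHAIN_APPROX_NONE)
    return sorted([q for q in cs if cv2.contourArea(q)>amin],key=cv2.contourArea,reverse=True)
def togo(p):   # world target TCP shift in tool axes (m)
    o=get_obs();R=Ro.from_euler("xyz",o["tcp_rot"]).as_matrix()
    return np.round(R.T@(np.array(p)-o["tool_pos"])/1000,4)
E
python3 - <<'E'
from h import *
for n in("top","scene"):
    c=shot(n)
    for k in HSV:
        for q in blobs(mask(c,k))[:4]:
            M=cv2.moments(q);x=q[:,0,:]
            print(n,k,int(M["m00"]),round(M["m10"]/M["m00"],1),round(M["m01"]/M["m00"],1),x.min(0),x.max(0))
            if k=="wood" and M["m00"]>2000:
                r=cv2.minAreaRect(np.float32(plane(c,x,22)));print("  rack",r, np.round(cv2.boxPoints(r)))
E
```

```text
top blue 472 158.6 253.4 [143 242] [188 271]
top white 4272 387.2 109.5 [349  74] [425 146]
top white 1958 291.7 129.0 [267 101] [314 157]
top white 1175 242.3 247.4 [223 229] [261 267]
top white 1058 295.7 464.4 [266 447] [352 479]
top wood 5666 435.9 252.9 [359 220] [512 285]
  rack ((528.670654296875, -211.50755310058594), (291.582275390625, 78.6961669921875), 78.23455810546875) [[ 460. -346.]
 [ 537. -362.]
 [ 597.  -77.]
 [ 520.  -61.]]
top wood 1649 68.4 11.0 [0 0] [154  26]
top wood 689 208.1 258.2 [184 234] [226 272]
top wood 489 195.6 22.6 [189   0] [204  63]
scene blue 241 436.8 129.6 [427 122] [447 137]
scene blue 125 438.1 165.5 [425 152] [450 174]
scene blue 80 603.4 48.9 [597  45] [610  53]
scene yellow 322 416.6 153.5 [405 144] [427 167]
scene yellow 179 418.6 186.5 [402 173] [431 198]
scene green 325 370.3 198.9 [359 190] [381 208]
scene green 258 367.6 231.1 [344 217] [388 244]
scene white 6522 383.2 388.1 [337 343] [429 433]
scene white 1548 446.3 295.2 [423 266] [469 317]
scene white 1437 596.9 33.4 [504   0] [639  56]
scene white 314 392.4 175.7 [381 167] [403 185]
scene wood 6764 231.9 318.0 [150 262] [316 375]
  rack ((534.8040771484375, -212.6063995361328), (291.8855285644531, 84.30890655517578), 78.2968521118164) [[ 464. -347.]
 [ 546. -364.]
 [ 606.  -78.]
 [ 523.  -61.]]
scene wood 214 56.5 47.3 [21 26] [98 66]
scene wood 69 580.9 110.2 [574  97] [592 117]
```

Run:
```python
from h import *
t=shot("top");s=shot("scene")
U=dict(blue=(155,255),yellow=(197,248),white=(236,243.5),green=(274,237))
S=dict(blue=(436.8,129.6),yellow=(415.5,153.5),white=(392,175.7),green=(370.3,198.9))
for k in U: print(k,plane(t,[U[k]],111).round(1),plane(s,[S[k]],104).round(1),tri(t,U[k],s,S[k]).round(1))
w=shot("wrist");print(np.round(np.array(w["T_tool_cam"]),2).tolist(),w["vfov"])
o=get_obs();print(o["time"])
```

```text
blue [[521.8 302. ]] [[522.7 312.3]] [523.7 305.8 108.2]
yellow [[533.1 227.3]] [[535.7 237. ]] [535.6 231.6 106.7]
white [[540.  158.3]] [[542.5 165.3]] [542.3 161.6 106.1]
green [[550.5  91.4]] [[552.7  97.9]] [552.7  94.  106.8]
[[0.0, 0.95, 0.3, 80.84], [1.0, -0.0, -0.0, -0.77], [-0.0, 0.3, -0.95, -185.01], [0.0, 0.0, 0.0, 1.0]] 64.40631449080112
0.35
```

```bash
python3 -m pendant '{"dp":[[0.03,-0.03,0],[0.08,-0.07,0],[0.13,-0.11,0],[0.18,-0.155,0],[0.23,-0.20,0],[0.28,-0.24,0],[0.33,-0.28,0],[0.38,-0.32,0]],"rotation":[[0,0,-0.15],[0,0,-0.32],[0,0,-0.5],[0,0,-0.68],[0,0,-0.86],[0,0,-1.04],[0,0,-1.22],[0,0,-1.4]]}'; python3 -c "
from h import *
o=get_obs();print(o['tcp_rot'],o['tool_pos'],togo([552,94,200]),o['time'])"
```

```text
time: 1.35
tool_pos: [410.1, -115.0, 200.7]
tcp_rot: [3.141, 0.001, 1.66]
contact_force: [1.4, -0.3, 0.0]
grip_width: 91.4
finger_force: 0.0
[3.14060078e+00 8.21280050e-04 1.65966699e+00] [ 410.10961176 -115.04858377  200.67835671] [0.1956 0.1599 0.0007] 1.35
```

```bash
python3 -m pendant '{"dp":[[0.04,0.03,0],[0.08,0.065,0],[0.12,0.1,0],[0.16,0.13,0],[0.19,0.155,0],[0.195,0.16,0],[0.195,0.16,0],[0.195,0.16,0]],"rotation":[[0,0,-0.03],[0,0,-0.05],[0,0,-0.05],[0,0,-0.05],[0,0,-0.05],[0,0,-0.05],[0,0,-0.05],[0,0,-0.05]]}'
python3 - <<'E'
from h import *
w=shot("wrist");cv2.imwrite("pics/w1.png",w["pixels"][:,:,::-1])
E
```

```text
time: 2.35
tool_pos: [551.8, 89.8, 200.4]
tcp_rot: [-3.141, 0.0, 1.703]
contact_force: [-0.4, -1.2, -1.5]
grip_width: 91.9
finger_force: 0.0
```

View pics/w1.png

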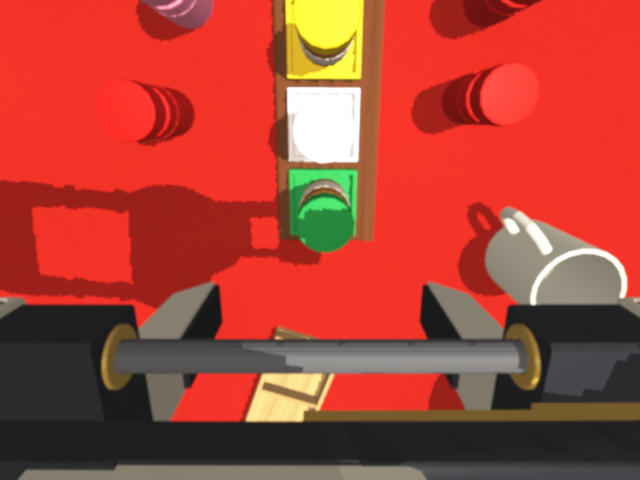

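The wrist view shows the lid tops: green circle at about (326,222), white at (323,131), yellow at (326,27). The mug is on the right at (500–625, 210–320).

Run:
```python
from h import *
w=shot("wrist");t=shot("top")
for k,u in dict(green=(326,222),white=(323,131),yellow=(327,25)).items(): print(k,plane(w,[u],111).round(1))
for z in (80,100): print("mug left end",z,plane(w,[(500,215),(532,290),(580,285)],z).round(), plane(t,[(268,155),(294,122),(294,140)],z).round())
b=plane(w,[(290,237),(358,240),(360,88),(288,88),(361,80),(286,77)],24).round(1);print(b.tolist(),b[:2].mean(0),b[2:4].mean(0))
print(mask(w,"green").sum()/255)
for k in("green","white"):
  q=blobs(mask(w,k))[0]; print(cv2.minAreaRect(np.float32(plane(w,q[:,0,:],24))))
```

```text
green [[554.5  97.9]]
white [[543.6 162.4]]
yellow [[537.3 228.1]]
mug left end 80 [[698. 114.]
 [745.  52.]
 [785.  62.]] [[711. 107.]
 [776.  58.]
 [740.  58.]]
mug left end 100 [[688. 118.]
 [731.  60.]
 [769.  69.]] [[704. 104.]
 [767.  56.]
 [732.  56.]]
[[525.6, 54.7], [593.1, 60.5], [572.2, 200.5], [508.9, 192.1], [572.0, 207.1], [506.2, 200.8]] [559.35  57.6 ] [540.55 196.3 ]
4359.0
((553.94775390625, 85.40200805664062), (63.99058151245117, 80.83340454101562), 7.489774703979492)
((544.0828857421875, 164.4864959716797), (65.3458023071289, 65.6152572631836), 7.562414646148682)
```

```bash
python3 -c "
from h import *
print(get_obs()['tool_pos'],get_obs()['tcp_rot'],togo([554,95,67]))"
```

```text
[552.06338846  89.87667525 200.5879596 ] [3.14135146e+00 2.56932210e-04 1.70248906e+00] [0.0049 0.0026 0.1336]
```

```bash
python3 -m pendant '{"dp":[[0.005,0.0025,0.02],[0.005,0.0025,0.05],[0.005,0.0025,0.08],[0.005,0.0025,0.105],[0.005,0.0025,0.12],[0.005,0.0025,0.13],[0.005,0.0025,0.1335],[0.005,0.0025,0.1335]],"rotation":[[0,0,0],[0,0,0],[0,0,0],[0,0,0],[0,0,0],[0,0,0],[0,0,0],[0,0,0]]}'
python3 -m pendant '{"dp":[[0,0,0],[0,0,0],[0,0,0],[0,0,0],[0,0,0],[0,0,0],[0,0,0],[0,0,0]],"rotation":[[0,0,0],[0,0,0],[0,0,0],[0,0,0],[0,0,0],[0,0,0],[0,0,0],[0,0,0]]}' 0.03
```

```text
time: 3.5
tool_pos: [554.5, 96.1, 67.2]
tcp_rot: [3.141, 0.0, 1.704]
contact_force: [0.9, -0.3, 0.1]
grip_width: 91.7
finger_force: 0.0
time: 4.5
tool_pos: [554.2, 96.1, 66.8]
tcp_rot: [3.141, 0.0, 1.704]
contact_force: [-0.6, 0.0, 0.3]
grip_width: 43.5
finger_force: 30.0
```

```bash
Z='0'; python3 -m pendant '{"dp":[[0,0,-0.01],[0,0,-0.03],[0,0,-0.055],[-0.015,-0.002,-0.075],[-0.04,-0.006,-0.08],[-0.07,-0.01,-0.08],[-0.10,-0.0145,-0.08],[-0.13,-0.019,-0.08]],"rotation":[[0,0,0],[0,0,0],[0,0,0],[0,0,0.05],[0,0,0.12],[0,0,0.19],[0,0,0.26],[0,0,0.31]]}'
python3 -c "
from h import *
print(get_obs()['tool_pos'],get_obs()['tcp_rot'],togo([552,-106.3,147]))"
```

```text
time: 5.5
tool_pos: [552.4, -36.2, 147.3]
tcp_rot: [3.141, 0.0, 1.392]
contact_force: [0.0, -0.7, -1.7]
grip_width: 43.4
finger_force: 30.0
[552.38248334 -36.21061502 147.32461183] [3.14139508e+00 7.80077901e-05 1.39199846e+00] [-0.069   0.0121  0.0003]
```

```bash
python3 -m pendant '{"dp":[[-0.02,0.003,0],[-0.04,0.007,0],[-0.055,0.01,0],[-0.065,0.012,0],[-0.069,0.012,0],[-0.069,0.012,0]],"rotation":[[0,0,0.02],[0,0,0.026],[0,0,0.026],[0,0,0.026],[0,0,0.026],[0,0,0.026]]}'
python3 - <<'E'
from h import *
w=shot("wrist");cv2.imwrite("pics/w2.png",w["pixels"][:,:,::-1])
print(togo([552,-106.3,147]))
E
```

```text
time: 6.25
tool_pos: [552.1, -105.1, 146.7]
tcp_rot: [-3.141, -0.0, 1.368]
contact_force: [-0.3, -0.7, -2.0]
grip_width: 43.3
finger_force: 30.0
[-0.0014  0.0001 -0.0002]
```

View pics/w2.png

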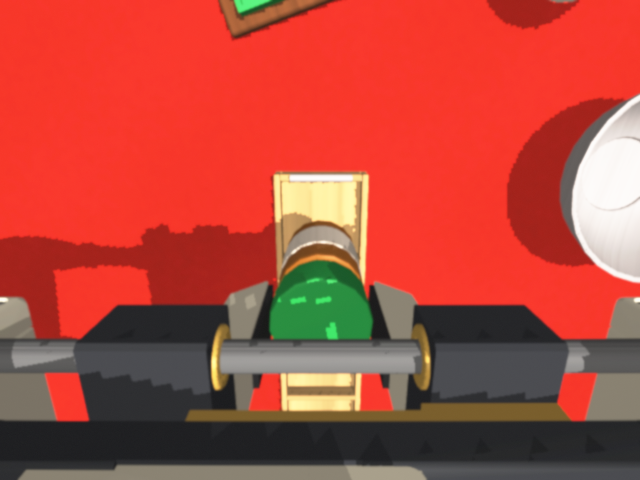

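The rack's far end shows at row 172, cols 274–369, aligned with the image. The bowl edge is at col 562.

Run:
```python
from h import *
w=shot("wrist")
p=plane(w,[(275,173),(368,173)],22);print(p.round(1),p.mean(0)-146.5*np.array([.2036,.979]),p.mean(0)-38.5*np.array([.2036,.979]))
q=plane(w,[(275,173),(273,250),(368,173),(366,250)],22);d=q[0::2]-q[1::2];print(np.degrees(np.arctan2(d[:,0],d[:,1])))
print(plane(w,[(562,200)],70))
o=get_obs();print(o["tool_pos"],togo([552,-106.3,57.5]))
```

```text
[[523.4 -59. ]
 [597.1 -74.1]] [ 530.44380798 -209.99766586] [ 552.43260798 -104.26566586]
[15.12839729 10.96182582]
[[ 722.85235131 -112.31102965]]
[ 552.20142226 -104.80841124  146.80654816] [-0.0015  0.0001  0.0893]
```

```bash
python3 -m pendant '{"dp":[[0,0,0.015],[0,0,0.035],[0,0,0.055],[0,0,0.07],[0,0,0.08],[0,0,0.085],[0,0,0.088],[0,0,0.0895]],"rotation":[[0,0,0],[0,0,0],[0,0,0],[0,0,0],[0,0,0],[0,0,0],[0,0,0],[0,0,0]]}'
python3 -m pendant '{"dp":[[0,0,0],[0,0,0]],"rotation":[[0,0,0],[0,0,0]]}'
```

```text
time: 7.35
tool_pos: [552.5, -105.4, 57.6]
tcp_rot: [3.141, 0.0, 1.368]
contact_force: [-0.5, -0.3, -1.5]
grip_width: 43.1
finger_force: 30.0
time: 7.6
tool_pos: [552.4, -105.4, 57.6]
tcp_rot: [3.141, 0.0, 1.368]
contact_force: [-0.2, -0.1, -2.4]
grip_width: 43.3
finger_force: 30.0
```

```bash
python3 -m pendant '{"dp":[[0,0,0.0007],[0,0,0.0012],[0,0,0.0012]],"rotation":[[0,0,0],[0,0,0],[0,0,0]]}'
python3 -m pendant '{"dp":[[0,0,0],[0,0,0],[0,0,0],[0,0,0],[0,0,-0.01],[0,0,-0.035],[0,0,-0.075],[0,0,-0.12]],"rotation":[[0,0,0],[0,0,0],[0,0,0],[0,0,0],[0,0,0],[0,0,0],[0,0,0],[0,0,0]]}' 0.09
python3 -c "
from h import *
print(get_obs()['tool_pos'],get_obs()['tcp_rot'],togo([543.5,162,185]))"
```

```text
time: 7.98
tool_pos: [552.4, -105.4, 56.8]
tcp_rot: [3.141, 0.0, 1.368]
contact_force: [-1.3, 0.1, 5.6]
grip_width: 43.0
finger_force: 30.0
time: 8.98
tool_pos: [551.9, -105.2, 177.6]
tcp_rot: [-3.141, 0.0, 1.368]
contact_force: [0.4, 0.2, -0.1]
grip_width: 90.1
finger_force: 0.0
[ 551.89364993 -105.21383926  177.64760643] [-3.14109591e+00  5.35202940e-05  1.36783352e+00] [ 0.26   -0.0621 -0.0073]
```

```bash
python3 -m pendant '{"dp":[[0.03,-0.007,-0.003],[0.075,-0.018,-0.007],[0.125,-0.03,-0.007],[0.175,-0.042,-0.007],[0.22,-0.053,-0.007],[0.25,-0.06,-0.007],[0.26,-0.062,-0.007],[0.26,-0.062,-0.007]],"rotation":[[0,0,-0.05],[0,0,-0.12],[0,0,-0.19],[0,0,-0.26],[0,0,-0.32],[0,0,-0.336],[0,0,-0.336],[0,0,-0.336]]}'
python3 - <<'E'
from h import *
w=shot("wrist");cv2.imwrite("pics/w3.png",w["pixels"][:,:,::-1])
print(togo([543.5,162,67]))
t=shot("top");cv2.imwrite("pics/t3.png",t["pixels"][200:350,300:560,::-1])
E
```

```text
time: 9.98
tool_pos: [544.0, 161.8, 183.4]
tcp_rot: [3.141, 0.0, 1.704]
contact_force: [-0.4, -1.0, 0.5]
grip_width: 89.9
finger_force: 0.0
[ 0.001  -0.0004  0.1163]
```

View pics/w3.png

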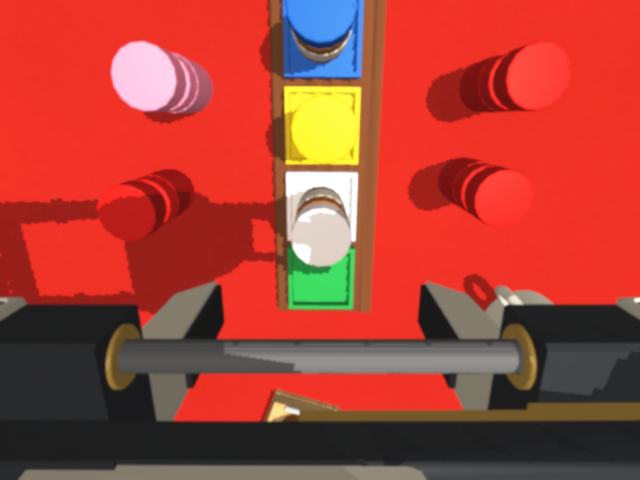

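View pics/t3.png

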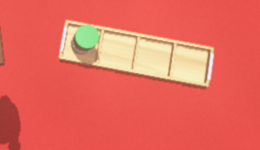

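Green stands upright in the left compartment. Lid tops: white (321,236), yellow (325,128), blue (320,20). Decoys are at (131,212) and (500,197).

Run:
```python
from h import *
w=shot("wrist")
print(plane(w,[(321,236),(325,128),(320,18)],111).round(1).tolist(),plane(w,[(131,212),(500,197),(150,76),(536,77)],95).round().tolist())
for k in("yellow",):print(cv2.minAreaRect(np.float32(plane(w,blobs(mask(w,k))[0][:,0,:],24))))
```

```text
[[543.7, 162.9], [536.6, 236.1], [525.0, 298.7]] [[403.0, 158.0], [670.0, 205.0], [417.0, 253.0], [672.0, 287.0]]
((534.85302734375, 236.07749938964844), (65.057373046875, 65.23920440673828), 7.177248477935791)
```

```bash
python3 -m pendant '{"dp":[[0.001,0,0.02],[0.001,0,0.045],[0.001,0,0.07],[0.001,0,0.09],[0.001,0,0.105],[0.001,0,0.113],[0.001,0,0.1165],[0.001,0,0.1165]],"rotation":[[0,0,0],[0,0,0],[0,0,0],[0,0,0],[0,0,0],[0,0,0],[0,0,0],[0,0,0]]}'
python3 -m pendant '{"dp":[[0,0,0],[0,0,0],[0,0,0],[0,0,0],[0,0,0],[0,0,-0.01],[0,0,-0.03],[0,0,-0.055]],"rotation":[[0,0,0],[0,0,0],[0,0,0],[0,0,0],[0,0,0],[0,0,0],[0,0,0],[0,0,0]]}' 0.03
python3 -c "
from h import *
print(get_obs()['tool_pos'],get_obs()['tcp_rot'],togo([537.5,-176,187]))"
```

```text
time: 11.12
tool_pos: [544.0, 162.8, 66.9]
tcp_rot: [3.141, 0.0, 1.704]
contact_force: [0.4, 0.4, -0.6]
grip_width: 89.8
finger_force: 0.0
time: 12.12
tool_pos: [543.3, 162.7, 122.1]
tcp_rot: [-3.14, 0.0, 1.704]
contact_force: [-0.7, 0.9, -2.3]
grip_width: 43.6
finger_force: 30.0
[543.28651933 162.74659131 122.08101712] [-3.14012467e+00  1.16214377e-04  1.70375071e+00] [-0.335  -0.0507 -0.0648]
```

```bash
python3 -m pendant '{"dp":[[-0.005,-0.001,-0.025],[-0.025,-0.004,-0.045],[-0.055,-0.009,-0.06],[-0.09,-0.014,-0.065],[-0.13,-0.02,-0.065],[-0.17,-0.026,-0.065],[-0.21,-0.032,-0.065],[-0.25,-0.038,-0.065]],"rotation":[[0,0,0],[0,0,0.03],[0,0,0.08],[0,0,0.14],[0,0,0.2],[0,0,0.26],[0,0,0.31],[0,0,0.336]]}'
python3 -c "
from h import *
print(get_obs()['tool_pos'],get_obs()['tcp_rot'],togo([537.5,-176,187]))"
```

```text
time: 13.12
tool_pos: [539.0, -91.2, 187.1]
tcp_rot: [3.141, 0.0, 1.367]
contact_force: [0.6, 1.0, -1.6]
grip_width: 43.3
finger_force: 30.0
[538.97415212 -91.21859691 187.06196895] [3.14146147e+00 4.22522675e-05 1.36672050e+00] [-0.0833  0.0157  0.0001]
```

```bash
python3 -m pendant '{"dp":[[-0.03,0.006,0],[-0.055,0.01,0],[-0.074,0.014,0],[-0.083,0.0155,0],[-0.083,0.0155,0],[-0.083,0.0155,0.015],[-0.083,0.0155,0.035],[-0.083,0.0155,0.06]],"rotation":[[0,0,0],[0,0,0],[0,0,0],[0,0,0],[0,0,0],[0,0,0],[0,0,0],[0,0,0]]}'
python3 -c "
from h import *
print(get_obs()['tool_pos'],get_obs()['tcp_rot'],togo([537.5,-176,57]))"
```

```text
time: 14.12
tool_pos: [537.6, -173.4, 125.4]
tcp_rot: [-3.142, -0.0, 1.369]
contact_force: [-0.0, -0.1, -2.2]
grip_width: 43.3
finger_force: 30.0
[ 537.64876405 -173.36761522  125.38704845] [-3.14151341e+00 -1.21020302e-04  1.36896144e+00] [-0.0026  0.0004  0.0684]
```

```bash
python3 -m pendant '{"dp":[[-0.0025,0,0.025],[-0.0025,0,0.045],[-0.0025,0,0.058],[-0.0025,0,0.064],[-0.0025,0,0.067],[-0.0025,0,0.0685],[-0.0025,0,0.0685]],"rotation":[[0,0,0],[0,0,0],[0,0,0],[0,0,0],[0,0,0],[0,0,0],[0,0,0]]}'
```

```text
time: 15.0
tool_pos: [537.5, -177.0, 58.5]
tcp_rot: [3.141, 0.0, 1.368]
contact_force: [-0.4, 1.1, -2.2]
grip_width: 43.1
finger_force: 30.0
```

```bash
python3 -m pendant '{"dp":[[0,0,0.001],[0,0,0.0018],[0,0,0.0018]],"rotation":[[0,0,0],[0,0,0],[0,0,0]]}'
python3 -m pendant '{"dp":[[0,0,0],[0,0,0],[0,0,0],[0,0,0],[0,0,-0.01],[0,0,-0.035],[0,0,-0.075],[0,0,-0.12]],"rotation":[[0,0,0],[0,0,0],[0,0,0],[0,0,0],[0,0,0],[0,0,0],[0,0,0],[0,0,0]]}' 0.09
python3 -c "
from h import *
print(get_obs()['tool_pos'],get_obs()['tcp_rot'],togo([536,234,182]))"
```

```text
time: 15.38
tool_pos: [537.3, -177.0, 56.6]
tcp_rot: [3.141, 0.0, 1.368]
contact_force: [-0.2, 0.4, -0.0]
grip_width: 43.0
finger_force: 30.0
time: 16.38
tool_pos: [536.9, -176.7, 177.9]
tcp_rot: [-3.141, -0.0, 1.368]
contact_force: [-0.3, -0.3, -0.0]
grip_width: 89.6
finger_force: 0.0
[ 536.92346848 -176.71917522  177.8646526 ] [-3.14115346e+00 -7.26441839e-05  1.36779016e+00] [ 0.4021 -0.0837 -0.0041]
```

```bash
python3 -m pendant '{"dp":[[0.04,-0.008,-0.004],[0.1,-0.021,-0.004],[0.16,-0.033,-0.004],[0.22,-0.046,-0.004],[0.28,-0.058,-0.004],[0.33,-0.069,-0.004],[0.375,-0.078,-0.004],[0.402,-0.0837,-0.004]],"rotation":[[0,0,-0.05],[0,0,-0.1],[0,0,-0.15],[0,0,-0.2],[0,0,-0.25],[0,0,-0.3],[0,0,-0.336],[0,0,-0.336]]}'
python3 -m pendant '{"dp":[[0,0,0],[0,0,0]],"rotation":[[0,0,0],[0,0,0]]}'
python3 - <<'E'
from h import *
w=shot("wrist");cv2.imwrite("pics/w4.png",w["pixels"][:,:,::-1])
print(togo([536,234,67]))
E
```

```text
time: 17.38
tool_pos: [535.9, 236.1, 181.0]
tcp_rot: [3.141, -0.0, 1.706]
contact_force: [0.7, -0.3, -0.0]
grip_width: 90.1
finger_force: 0.0
time: 17.62
tool_pos: [536.3, 233.1, 180.6]
tcp_rot: [3.141, 0.001, 1.704]
contact_force: [0.8, -0.5, -1.5]
grip_width: 90.1
finger_force: 0.0
[ 0.0013 -0.0002  0.1136]
```

View pics/w4.png

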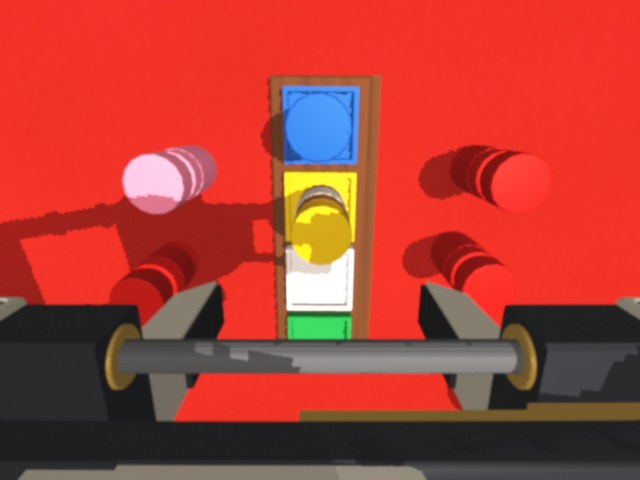

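Yellow lid top is at (322,232), blue at (319,127). The yellow lid is in line with the fingers.

```bash
python3 -c "
from h import *
w=shot('wrist');print(plane(w,[(322,232),(319,127)],111))"
python3 -m pendant '{"dp":[[0.002,0,0.02],[0.002,0,0.045],[0.002,0,0.07],[0.002,0,0.09],[0.002,0,0.104],[0.002,0,0.111],[0.002,0,0.1135],[0.002,0,0.1135]],"rotation":[[0,0,0],[0,0,0],[0,0,0],[0,0,0],[0,0,0],[0,0,0],[0,0,0],[0,0,0]]}'
python3 -m pendant '{"dp":[[0,0,0],[0,0,0],[0,0,0],[0,0,0],[0,0,0],[0,0,-0.01],[0,0,-0.03],[0,0,-0.055]],"rotation":[[0,0,0],[0,0,0],[0,0,0],[0,0,0],[0,0,0],[0,0,0],[0,0,0],[0,0,0]]}' 0.03
python3 -c "
from h import *
print(get_obs()['tool_pos'],get_obs()['tcp_rot'],togo([523,-246,187]))"
```

```text
[[536.26807537 238.71465491]
 [524.98646731 308.22381109]]
time: 18.73
tool_pos: [536.3, 235.8, 67.2]
tcp_rot: [3.141, -0.0, 1.704]
contact_force: [0.1, -0.4, 0.1]
grip_width: 89.9
finger_force: 0.0
time: 19.73
tool_pos: [535.6, 235.6, 122.3]
tcp_rot: [-3.14, 0.0, 1.704]
contact_force: [0.4, -0.7, -1.8]
grip_width: 43.3
finger_force: 30.0
[535.60613776 235.61695165 122.34718712] [-3.14037012e+00  2.65080194e-04  1.70377033e+00] [-0.4757 -0.0764 -0.0644]
```

```bash
python3 -m pendant '{"dp":[[-0.005,-0.001,-0.025],[-0.025,-0.004,-0.045],[-0.06,-0.01,-0.06],[-0.105,-0.017,-0.065],[-0.15,-0.024,-0.065],[-0.2,-0.032,-0.065],[-0.25,-0.04,-0.065],[-0.3,-0.048,-0.065]],"rotation":[[0,0,0],[0,0,0.03],[0,0,0.07],[0,0,0.12],[0,0,0.17],[0,0,0.22],[0,0,0.27],[0,0,0.336]]}'
python3 -c "
from h import *
print(get_obs()['tool_pos'],get_obs()['tcp_rot'],togo([523,-246,187]))"
```

```text
time: 20.72
tool_pos: [527.3, -70.5, 187.2]
tcp_rot: [-3.142, 0.0, 1.364]
contact_force: [0.7, -0.3, -1.6]
grip_width: 42.7
finger_force: 30.0
[527.32725711 -70.53979816 187.22273111] [-3.14156819e+00  3.84366386e-04  1.36404957e+00] [-0.1726  0.0318  0.0003]
```

```bash
python3 -m pendant '{"dp":[[-0.045,0.008,0],[-0.085,0.0155,0],[-0.12,0.022,0],[-0.148,0.027,0],[-0.166,0.03,0],[-0.173,0.032,0],[-0.173,0.032,0],[-0.173,0.032,0]],"rotation":[[0,0,0],[0,0,0],[0,0,0],[0,0,0],[0,0,0],[0,0,0],[0,0,0],[0,0,0]]}'
python3 -c "
from h import *
print(get_obs()['tool_pos'],get_obs()['tcp_rot'],togo([523,-246.5,58]))"
```

```text
time: 21.72
tool_pos: [524.7, -242.9, 186.9]
tcp_rot: [-3.141, -0.0, 1.369]
contact_force: [0.2, 0.9, -2.2]
grip_width: 43.3
finger_force: 30.0
[ 524.73014202 -242.91146378  186.86321119] [-3.14139630e+00 -3.03924535e-04  1.36865190e+00] [-0.0039 -0.0009  0.1289]
```

```bash
python3 -m pendant '{"dp":[[-0.003,-0.001,0.015],[-0.003,-0.001,0.04],[-0.003,-0.001,0.068],[-0.003,-0.001,0.092],[-0.003,-0.001,0.11],[-0.003,-0.001,0.121],[-0.003,-0.001,0.126],[-0.003,-0.001,0.128]],"rotation":[[0,0,0],[0,0,0],[0,0,0],[0,0,0],[0,0,0],[0,0,0],[0,0,0],[0,0,0]]}'
python3 -m pendant '{"dp":[[0,0,0.0005],[0,0,0.0005]],"rotation":[[0,0,0],[0,0,0]]}'
```

```text
time: 22.72
tool_pos: [523.2, -246.6, 58.9]
tcp_rot: [3.141, 0.0, 1.368]
contact_force: [0.1, -0.8, -1.2]
grip_width: 43.3
finger_force: 30.0
time: 22.98
tool_pos: [523.3, -246.8, 58.8]
tcp_rot: [3.141, 0.0, 1.368]
contact_force: [-0.4, 1.1, -2.6]
grip_width: 43.0
finger_force: 30.0
```

```bash
python3 -m pendant '{"dp":[[0,0,0.001],[0,0,0.002],[0,0,0.002]],"rotation":[[0,0,0],[0,0,0],[0,0,0]]}'
python3 -m pendant '{"dp":[[0,0,0],[0,0,0],[0,0,0],[0,0,0],[0,0,-0.01],[0,0,-0.035],[0,0,-0.075],[0,0,-0.12]],"rotation":[[0,0,0],[0,0,0],[0,0,0],[0,0,0],[0,0,0],[0,0,0],[0,0,0],[0,0,0]]}' 0.09
python3 -c "
from h import *
print(get_obs()['tool_pos'],get_obs()['tcp_rot'],togo([524.5,305,182]))"
```

```text
time: 23.35
tool_pos: [523.3, -246.8, 56.8]
tcp_rot: [3.141, 0.0, 1.368]
contact_force: [-0.6, 0.5, 2.9]
grip_width: 43.3
finger_force: 30.0
time: 24.35
tool_pos: [522.8, -246.5, 177.8]
tcp_rot: [-3.141, -0.0, 1.368]
contact_force: [1.2, -1.4, 0.6]
grip_width: 90.0
finger_force: 0.0
[ 522.81435298 -246.45092855  177.8393897 ] [-3.14112589e+00 -1.01374609e-04  1.36780892e+00] [ 0.5405 -0.1095 -0.0041]
```

```bash
python3 -m pendant '{"dp":[[0.04,-0.008,-0.004],[0.095,-0.019,-0.004],[0.15,-0.03,-0.004],[0.205,-0.041,-0.004],[0.26,-0.053,-0.004],[0.315,-0.064,-0.004],[0.37,-0.075,-0.004],[0.425,-0.086,-0.004]],"rotation":[[0,0,-0.05],[0,0,-0.1],[0,0,-0.15],[0,0,-0.2],[0,0,-0.25],[0,0,-0.3],[0,0,-0.336],[0,0,-0.336]]}'
python3 -c "
from h import *
print(get_obs()['tool_pos'],get_obs()['tcp_rot'],togo([524.5,306,182]))"
```

```text
time: 25.35
tool_pos: [524.5, 188.8, 181.3]
tcp_rot: [3.14, 0.0, 1.704]
contact_force: [0.5, -0.9, -0.2]
grip_width: 89.8
finger_force: 0.0
[524.48523186 188.8386001  181.25283539] [3.14026472e+00 1.00334382e-04 1.70422647e+00] [ 0.1161  0.0156 -0.0007]
```

```bash
python3 -m pendant '{"dp":[[0.045,0.006,0],[0.08,0.011,0],[0.105,0.014,0],[0.116,0.0155,0],[0.117,0.0155,0],[0.117,0.0155,0]],"rotation":[[0,0,0],[0,0,0],[0,0,0],[0,0,0],[0,0,0],[0,0,0]]}'
python3 - <<'E'
from h import *
w=shot("wrist");cv2.imwrite("pics/w5.png",w["pixels"][:,:,::-1])
print(togo([524.5,306,67]))
t=shot("top");cv2.imwrite("pics/t5.png",cv2.resize(t["pixels"][200:310,330:540,::-1],None,fx=2,fy=2))
E
```

```text
time: 26.1
tool_pos: [524.5, 304.1, 180.4]
tcp_rot: [-3.142, 0.0, 1.703]
contact_force: [0.1, -0.7, 0.5]
grip_width: 89.9
finger_force: 0.0
[0.002  0.0002 0.1134]
```

View pics/w5.png

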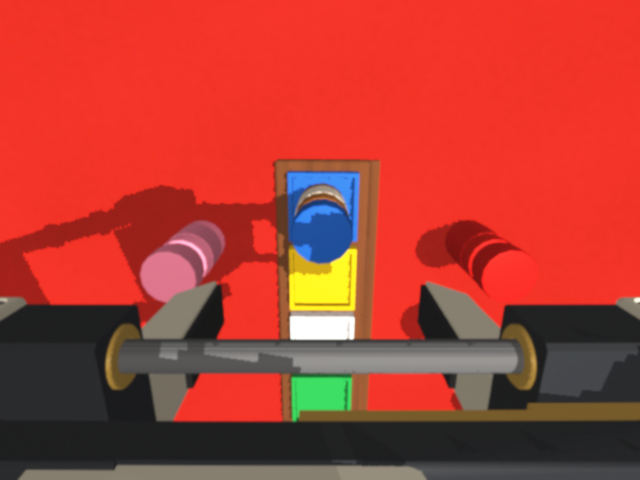

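View pics/t5.png

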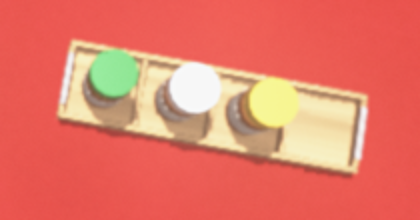

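Green, white and yellow stand in compartments 1 to 3 of the rack. The blue lid top at (322,232) is centred between the fingers.

```bash
python3 -m pendant '{"dp":[[0.002,0,0.02],[0.002,0,0.045],[0.002,0,0.07],[0.002,0,0.09],[0.002,0,0.104],[0.002,0,0.111],[0.002,0,0.1135],[0.002,0,0.1135]],"rotation":[[0,0,0],[0,0,0],[0,0,0],[0,0,0],[0,0,0],[0,0,0],[0,0,0],[0,0,0]]}'
python3 -m pendant '{"dp":[[0,0,0],[0,0,0],[0,0,0],[0,0,0],[0,0,0],[0,0,-0.01],[0,0,-0.03],[0,0,-0.055]],"rotation":[[0,0,0],[0,0,0],[0,0,0],[0,0,0],[0,0,0],[0,0,0],[0,0,0],[0,0,0]]}' 0.03
python3 -c "
from h import *
print(get_obs()['tool_pos'],get_obs()['tcp_rot'],togo([508,-317,187]))"
```

```text
time: 27.2
tool_pos: [524.4, 307.1, 67.2]
tcp_rot: [3.141, -0.0, 1.704]
contact_force: [0.6, 0.5, 0.1]
grip_width: 90.2
finger_force: 0.0
time: 28.2
tool_pos: [523.8, 306.8, 122.3]
tcp_rot: [-3.14, 0.0, 1.704]
contact_force: [1.2, -0.1, -1.3]
grip_width: 43.4
finger_force: 30.0
[523.75308418 306.83402636 122.32309196] [-3.14038982e+00  4.15995309e-04  1.70378681e+00] [-0.6163 -0.0984 -0.0643]
```

```bash
python3 -m pendant '{"dp":[[-0.005,-0.001,-0.025],[-0.025,-0.004,-0.045],[-0.06,-0.01,-0.06],[-0.105,-0.017,-0.065],[-0.15,-0.024,-0.065],[-0.2,-0.032,-0.065],[-0.25,-0.04,-0.065],[-0.3,-0.048,-0.065]],"rotation":[[0,0,0],[0,0,0.03],[0,0,0.07],[0,0,0.12],[0,0,0.17],[0,0,0.22],[0,0,0.27],[0,0,0.336]]}'
python3 -c "
from h import *
print(get_obs()['tool_pos'],get_obs()['tcp_rot'],togo([508,-317,187]))"
```

```text
time: 29.2
tool_pos: [515.5, 0.8, 187.2]
tcp_rot: [3.141, 0.0, 1.364]
contact_force: [1.6, 0.3, -1.5]
grip_width: 43.3
finger_force: 30.0
[515.45543297   0.7594966  187.23451808] [3.14148954e+00 4.20134776e-04 1.36413775e+00] [-0.3125  0.0579  0.0004]
```

```bash
python3 -m pendant '{"dp":[[-0.045,0.008,0],[-0.095,0.0175,0],[-0.145,0.027,0],[-0.195,0.036,0],[-0.24,0.0445,0],[-0.277,0.051,0],[-0.303,0.056,0],[-0.314,0.058,0]],"rotation":[[0,0,0],[0,0,0],[0,0,0],[0,0,0],[0,0,0],[0,0,0],[0,0,0],[0,0,0]]}'
python3 -m pendant '{"dp":[[0,0,0],[0,0,0.0]],"rotation":[[0,0,0],[0,0,0]]}'
python3 -c "
from h import *
print(get_obs()['tool_pos'],get_obs()['tcp_rot'],togo([508,-317,58.5]))"
```

```text
time: 30.2
tool_pos: [508.6, -317.8, 186.8]
tcp_rot: [-3.141, 0.0, 1.365]
contact_force: [-0.6, 0.1, -1.9]
grip_width: 43.4
finger_force: 30.0
time: 30.45
tool_pos: [509.7, -314.9, 187.0]
tcp_rot: [-3.141, -0.0, 1.368]
contact_force: [-0.2, 0.6, -1.1]
grip_width: 43.0
finger_force: 30.0
[ 509.74581693 -314.92012488  186.96130261] [-3.14135171e+00 -4.25935498e-04  1.36832961e+00] [-0.0024 -0.0013  0.1285]
```

```bash
python3 -m pendant '{"dp":[[-0.002,-0.001,0.015],[-0.002,-0.001,0.04],[-0.002,-0.001,0.068],[-0.002,-0.001,0.092],[-0.002,-0.001,0.11],[-0.002,-0.001,0.121],[-0.002,-0.001,0.126],[-0.002,-0.001,0.128]],"rotation":[[0,0,0],[0,0,0],[0,0,0],[0,0,0],[0,0,0],[0,0,0],[0,0,0],[0,0,0]]}'
python3 -m pendant '{"dp":[[0,0,0.001],[0,0,0.001]],"rotation":[[0,0,0],[0,0,0]]}'
```

```text
time: 31.45
tool_pos: [508.6, -317.7, 58.9]
tcp_rot: [3.141, 0.0, 1.368]
contact_force: [0.0, -0.6, -1.3]
grip_width: 43.1
finger_force: 30.0
time: 31.7
tool_pos: [508.6, -317.9, 58.3]
tcp_rot: [3.141, 0.0, 1.368]
contact_force: [0.2, 0.3, -1.2]
grip_width: 43.2
finger_force: 30.0
```

```bash
python3 -m pendant '{"dp":[[0,0,0.0008],[0,0,0.0015],[0,0,0.0015]],"rotation":[[0,0,0],[0,0,0],[0,0,0]]}'
python3 -m pendant '{"dp":[[0,0,0],[0,0,0],[0,0,0],[0,0,0],[0,0,-0.01],[0,0,-0.035],[0,0,-0.075],[0,0,-0.12]],"rotation":[[0,0,0],[0,0,0],[0,0,0],[0,0,0],[0,0,0],[0,0,0],[0,0,0],[0,0,0]]}' 0.09
python3 -m pendant '{"dp":[[0.0,0,-0.03],[-0.03,0,-0.05],[-0.07,0,-0.05],[-0.11,0,-0.05],[-0.14,0,-0.05],[-0.15,0,-0.05],[-0.15,0,-0.05],[-0.15,0,-0.05]],"rotation":[[0,0,0],[0,0,0],[0,0,0],[0,0,0],[0,0,0],[0,0,0],[0,0,0],[0,0,0]]}'
python3 - <<'E'
from h import *
t=shot("top")["pixels"][180:320,100:560,::-1];s=shot("scene")["pixels"][120:400,100:560,::-1]
cv2.imwrite("pics/end.png",np.vstack([t,s]))
E
```

```text
time: 32.08
tool_pos: [508.6, -317.9, 56.8]
tcp_rot: [3.141, 0.0, 1.368]
contact_force: [-0.6, 0.2, 2.3]
grip_width: 43.3
finger_force: 30.0
time: 33.08
tool_pos: [508.2, -317.6, 177.9]
tcp_rot: [-3.141, -0.0, 1.368]
contact_force: [1.2, -1.0, -0.8]
grip_width: 90.2
finger_force: 0.0
time: 34.08
tool_pos: [478.7, -463.4, 226.7]
tcp_rot: [3.141, -0.0, 1.369]
contact_force: [0.5, 0.7, 0.1]
grip_width: 90.0
finger_force: 0.0
```

View pics/end.png

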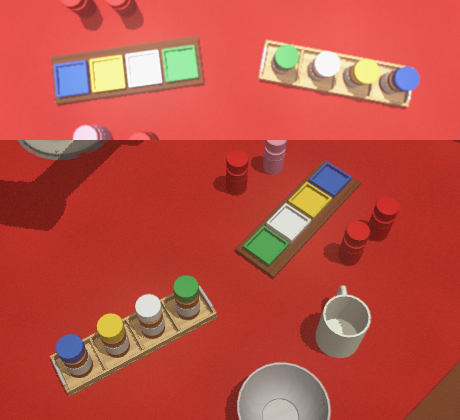

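All four jars stand upright, one per compartment. From left to right they are green, white, yellow, blue (top view lids at about x = 286, 326, 366, 403), and the gripper is clear of them.

```bash
python3 -c "
from plant import workorder
print(workorder.close_job())"
```

```text
the job is handed in; nothing more can be done
None
```

The four jars are in the new rack in reverse order (left to right: green, white, yellow, blue), upright and released, and the job was handed in at about 34 s of robot time.

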